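# Shim the rocking stand magnifier

### The job

The stand magnifier rocks because one of its four feet has lost its rubber pad, so that the stand leans onto that foot and the opposite foot hangs in the air. Without picking anything up, push the wooden wedge along the table with the fingertips, thin edge first, under the bare foot until the magnifier stands level and the opposite foot comes down on the table, and no further; then leave the wedge there and draw the fingers clear. Do not shove the magnifier along or disturb the other things.

Things in the scene. Friction and masses are not known exactly. Their poses are not given: they have to be found in the camera images.
- magnifier: Loose stand magnifier, 1.4 kg: base of two crossed grey bars 235 x 34 mm (10 thick, undersides 30 mm up), a foot under each end, battery box (top 75 mm up) towards the bare foot, column 200 mm high at the side, lens ring over the middle. Origin: middle of the base, at table height. x: from bare to opposite foot, y: to the column, z up when level. Leans 0.07 rad to the bare foot at the start.
- bare_foot (a point): Lowest point of the bare foot, a smooth steel dome (radius 11 mm) that ends 7 mm higher than the three gripping rubber feet: (-100, 0, 7) mm in the magnifier's axes. On the table at the start; 7 mm above it when level.
- opposite_foot (a point): Lowest point of the rubber foot opposite the bare one (dome of radius 13 mm), at (100, 0, 0) mm in the magnifier's axes: about 7 mm above the table at the start, 0 when it bears.
- wedge: Plain wooden wedge, 60 g, flat on the table before the bare foot: 100 mm long, 50 wide, 1.5 thick at the thin edge, rising evenly to 18 at the square heel. Origin: centre of the underside; x to the thin edge (+50 mm), heel at -50, z up. Level when the bare foot is 33 mm in from the thin edge. The push takes about 2 N, clearly more (about 6 N) once the opposite foot is down.
- paint_jar: Small glass paint jar with a cap, 36 mm across, 55 mm high; origin at the centre of its underside. Not to be disturbed.
- shell: Sea shell, 48 mm across, 46 mm high; origin at the centre of its underside. Not to be disturbed.
- eraser: White eraser, 24 x 48 x 14 mm; origin at the centre of its underside. Not to be disturbed.
- tumbler_a: Taller plastic tumbler, 74 mm across, 95 mm high; origin at the centre of its underside. Not to be disturbed.
- tumbler_b: Shorter plastic tumbler, 72 mm across, 70 mm high; origin at the centre of its underside. Not to be disturbed.
- paint_block: Flat closed paint box, 55 x 85 x 16 mm; origin at the centre of its underside. Not to be disturbed.

How it is judged:
At the end, for the whole second after the job is handed in: The wedge bears under the bare foot (more than 0.3 N, foot within 25 mm of the wedge's centre line), the opposite foot is down (its sole less than 1 mm above the table), the magnifier is level within 0.012 rad and within 20 mm of where it stood, and both are at rest (contact force between wedge and magnifier above 0.3 N and y of bare_foot in the frame of wedge between -0.025 and 0.025 m and height (world z) of opposite_foot below 0.001 m and angle between magnifier's own z axis and vertical below 0.012 rad and distance of magnifier from where it was at the start of the episode below 0.02 m and linear speed of each of magnifier, wedge below 0.01 m/s); the robot touches nothing.
It fails at once if the wedge is lifted (origin more than 12 mm up) or tipped up by more than 0.3 rad (height (world z) of wedge above 0.012 m or angle between wedge's own z axis and vertical above 0.3 rad).
It fails at once if the magnifier is lifted (origin more than 10 mm up), tipped by more than 0.15 rad, or shoved more than 30 mm (height (world z) of magnifier above 0.01 m or angle between magnifier's own z axis and vertical above 0.15 rad or distance of magnifier from where it was at the start of the episode above 0.03 m).
It fails at once if one of the paint jar, sea shell, eraser, taller tumbler, shorter tumbler, flat paint box is moved by more than 20 mm (distance of any of paint_jar, shell, eraser, tumbler_a, tumbler_b, paint_block from where it was at the start of the episode above 0.02 m).
It also fails if it takes over 46 s, if anything falls off the work surface, if the arm or the gripper's body presses on something with over 40 N, if the wrist force passes 120 N, or if a joint passes its speed limit or range.

### The arm

A 6-joint arm with a two-finger parallel gripper is mounted at the origin on the work surface. World frame = base frame: x ahead of the robot, y to its left, z up, the work surface at z = 0. Lengths are in m, angles in rad, forces in N, time in s.
With the tool pointing down it reaches from about 0.35 to 0.875 m from the base axis. Payload 4.2 kg.
Tool frame: the origin (TCP) lies at the very end of the fingers, on their centre line; the grasp point (between the pads) lies arm.hold_point_z behind it (arm.hold_point_z is the distance from the TCP to the grasp point, in m); z points along the fingers, y is the line along which they close (so a half turn about z gives the same grasp; the last joint's range is limited). The gripper opens to 87 mm and grips with 3 to 60 N. Pads are 19 mm wide; open, the fingers measure 117 mm over their backs; the gripper's body (75 mm by 190 mm) begins 51 mm behind the grasp point.
Start: joints at [-0.955, 0.385, 0.008, 0, -1.194, -0.259], TCP at [0.218, -0.586, 0.223] pointing down, gripper open.
Joint ranges: [-3.14, 3.14], [-1.21, 2.06], [-1.07, 1.41], [-3.16, 2.05], [-2.99, -0.16], [-3.1, 3.1]. Speed limits (rad/s): [2.79, 2.79, 3.14, 3.14, 3.14, 3.14].

### API

Orientations are given as a rotation vector (axis times angle).
In Python, from plant import arm gives the robot as it stands.
- The arm moves only by the shell command python3 -m handwheel 'ROWS'. ROWS is JSON, one flat list of numbers, 7 for each row, row after row: the shift along the tool's x, y, z as a fraction of full scale, then the turn, a rotation vector about the tool's x, y, z as a fraction of full scale, then the closure in counts, from 0 (fully open) to 255 (shut). A call has exactly 8 rows; each row shifts and turns the commanded pose from where the row before left it, along the tool's axes as they then stand; what a row does not reach is not made up. Full scale, the value 1, is 0.025 m for a shift and 90 degrees for a turn. A row lasts 1/12 s, in which the tool goes at most 41.7 mm and 7.16 degrees, less where a joint would pass 70% of its speed; a pose out of reach is approached as far as the arm can. A call with a number of a shift or a turn outside -1 to 1 is refused whole. A call with a gripper value outside its range is refused whole. The fingers move at their own pace and stop on an object; the grip force is fixed at half the most. Time passes only in rows, so rows that do not move let the fingers close, or fill a call up. It gives the time, the measured TCP pose, the force, the opening and the grip force at its end, in the units of the state.
- arm.state(): the state, without advancing time (a new reading comes with each control period).
- arm.read_camera(name): name is "scene" or "top" or "wrist"; returns a dict with "pixels" (384x512x3 uint8, red, green, blue), "range_z" (384x512 float32, m along the optical axis (not along the pixel's ray), 0 where there is no reading), "fx", "fy", "cx", "cy" (pixels), "distortion" ([k1, k2, p1, p2, k3] as OpenCV has them; the pictures are not rectified), "view" (4x4, takes a point from world to camera coordinates). Camera axes: x right, y down, z forward; pixel columns grow to the right and rows downward; lengths in m; the calibration is good to about 2 mm. A picture is of the moment at which its call begins.
- arm.job_done(): hands the job in; it is judged then, once.
The state is a dict: "time_s": time; "q": joint angles; "joint_velocities": joint speeds; "effort": joint torques, N m; "position": TCP position; "tool_rot": TCP orientation; "contact_force": force on the tool from outside, world axes, zero at the start; "ft_torque": the same for the moment, N m; "width": opening from 0.0 (shut) to 1.0 (fully open); "grip_force": force on a finger pad.
Only numpy, scipy, OpenCV 4.12 (cv2) and the standard library are available. Lean on these libraries where they do the work, as an engineer would, in place of code of your own. Each camera call takes 0.05 s, during which the arm holds its last target. There are 200 camera calls.

## Working session

There is one attempt and no reset: what is moved stays moved. The work goes in short steps, Python scripts to look and compute and a shell command to move; the robot and the scene stay as the last step left them, time stands still between calls to the robot, and variables do not carry over. Pictures are saved under pics/ and viewed, at most 10 in all, crops included, and the job is handed in when it is done.

```bash
mkdir -p pics
cat > h.py <<'E'
import numpy as np,cv2
from plant import arm
def cam(n):
    c=arm.read_camera(n);c['K']=np.array([[c['fx'],0,c['cx']],[0,c['fy'],c['cy']],[0,0,1.]]);c['D']=np.array(c['distortion'],float);c['view']=np.array(c['view']);return c
def ray(c,uv):
    p=cv2.undistortPoints(np.array(uv,float).reshape(-1,1,2),c['K'],c['D'])[:,0]
    R=c['view'][:3,:3];t=c['view'][:3,3]
    return -R.T@t,np.c_[p,np.ones(len(p))]@R
def onz(c,uv,z):
    o,d=ray(c,uv);return o+d*((z-o[2])/d[:,2])[:,None]
def cloud(c):
    h,w=c['range_z'].shape;uv=np.stack(np.meshgrid(np.arange(w),np.arange(h)),-1).reshape(-1,2)
    o,d=ray(c,uv);return (o+d*c['range_z'].reshape(-1,1)).reshape(h,w,3)
def save(c,n): cv2.imwrite('pics/'+n,c['pixels'][:,:,::-1])
E
python3 - <<'E'
from h import *
s=arm.state();print(s['time_s'],s['position'],s['tool_rot'],arm.hold_point_z)
a=cam('top');b=cam('scene')
cv2.imwrite('pics/a.png',a['pixels'][:,:,::-1]);cv2.imwrite('pics/b.png',b['pixels'][:,:,::-1])
np.savez('cams.npz',a=a['pixels'],b=b['pixels'],az=a['range_z'],bz=b['range_z'])
import pickle;pickle.dump((a,b),open('c.pkl','wb'))
E
```

```text
0.0 [ 0.21811428 -0.58506295  0.22144411] [ 0.55717789 -3.09130032 -0.00338281] 0.0187
```

View pics/a.png

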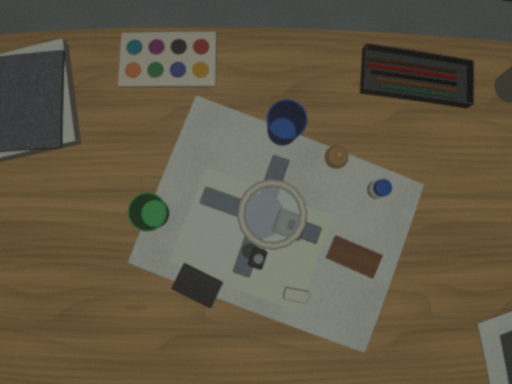

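View pics/b.png

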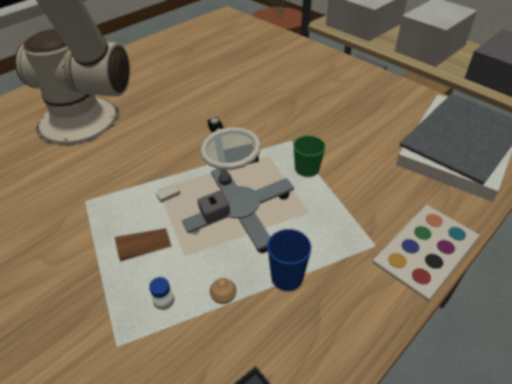

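The top view shows the wedge at (354,256) and the bare foot's bar end at about (315,234). The opposite bar end is at (205,198), the eraser at (296,295) and the jar at (380,188).

Run:
```python
from h import *
import pickle;a,b=pickle.load(open('c.pkl','rb'))
P=cloud(a)
im=a['pixels'];hsv=cv2.cvtColor(im,cv2.COLOR_RGB2HSV)
m=np.zeros(im.shape[:2],np.uint8);sub=(slice(225,290),slice(318,392))
r,g,bb=[im[...,i].astype(int) for i in range(3)]
mm=((r-bb>30)&(r<140)).astype(np.uint8);m[sub]=mm[sub]
n,l,st,ce=cv2.connectedComponentsWithStats(m);k=1+np.argmax(st[1:,4]);m=(l==k)
print('wedge px',st[k],ce[k])
Q=P[m];Q=Q[Q[:,2]>-.02]
rc=cv2.boxPoints(cv2.minAreaRect(np.argwhere(m)[:,::-1].astype(np.float32)))
print(rc)
for q in rc: print(onz(a,q,0.0015)[0],onz(a,q,.018)[0])
A=np.c_[Q[:,:2]-Q[:,:2].mean(0),np.ones(len(Q))];co=np.linalg.lstsq(A,Q[:,2],rcond=None)[0];print('slope',co,Q[:,:2].mean(0))
# magnifier bars: grey, height 30..50mm
g0=(np.abs(r-bb)<28)&(P[...,2]>.025)&(P[...,2]<.056);z=np.zeros_like(g0);z[145:285,190:330]=1;g0&=z
o=(im//2).copy();o[g0]=[255,0,0];o[m]=[0,255,0]
o=cv2.resize(o[140:310,180:400],None,fx=3.5,fy=3.5,interpolation=0);cv2.imwrite('pics/c.png',o[:600,:800,::-1])
C=P[g0];np.save('bars.npy',C);print(len(C),C.mean(0))
for n,(u,v) in dict(table=(150,330),er=(296,295),jar=(382,188),bare=(314,234),opp=(210,200),box=(285,224)).items(): print(n,P[v,u])
```

```text
wedge px [ 327  237   54   40 1125] [354.09155556 256.73511111]
[[326.31036 257.27585]
 [335.4655  235.91379]
 [381.4483  255.6207 ]
 [372.29315 276.98276]]
[ 0.4767036  -0.06054747  0.0015    ] [ 0.47782227 -0.05716323  0.018     ]
[ 0.51854686 -0.07931985  0.0015    ] [ 0.51881159 -0.0755525   0.018     ]
[ 0.47853946 -0.17248418  0.0015    ] [ 0.47962066 -0.16681554  0.018     ]
[ 0.43650553 -0.15311448  0.0015    ] [ 0.43844456 -0.14784113  0.018     ]
slope [-0.1855174   0.31866611  0.01099425] [ 0.47773856 -0.11382035]
1889 [0.56349111 0.08472353 0.04098231]
table [0.33538333 0.28404317 0.00181867]
er [0.40564958 0.00141292 0.01393979]
jar [ 0.60864274 -0.15817632  0.05454363]
bare [ 0.52288689 -0.03111303  0.03184138]
opp [0.58606807 0.16466939 0.04663698]
box [0.53991661 0.03977906 0.18274978]
```

View pics/c.png

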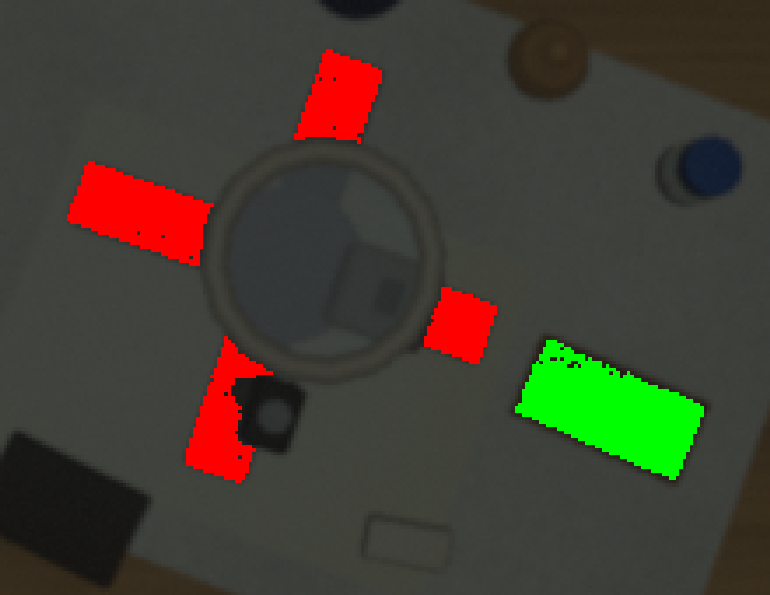

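Red marks the four bar ends and green marks the wedge, whose near end is about 25 mm from the bare bar end. The depth slope on the wedge looks odd, so I'll refit it on the interior and get the axes.

Run:
```python
from h import *
import pickle;a,b=pickle.load(open('c.pkl','rb'))
P=cloud(a);im=a['pixels']
rc=np.array([[326.31,257.28],[335.47,235.91],[381.45,255.62],[372.29,276.98]]);c0=rc.mean(0)
m=np.zeros(im.shape[:2],np.uint8);cv2.fillPoly(m,[np.int32(c0+(rc-c0)*.8)],1);Q=P[m>0]
w=np.ones(len(Q),bool)
for _ in range(6):
    A=np.c_[Q[:,:2]-[.4777,-.1138],np.ones(len(Q))];co=np.linalg.lstsq(A[w],Q[w,2],rcond=None)[0];e=Q[:,2]-A@co;w=abs(e)<2*e[w].std()
print('slope',co,e[w].std(),w.sum())
ax=np.array([.4976-.4575,-.07+.163]);ax/=np.linalg.norm(ax);t=(Q[:,:2]-[.4777,-.1138])@ax
for lo in np.arange(-.045,.045,.01): k=(t>lo)&(t<lo+.01);print(round(lo,3),np.median(Q[k,2]).round(4) if k.any() else None)
# magnifier arms from bars
C=np.load('bars.npy');c,an=C[:,:2],None
lab=cv2.kmeans(np.float32(c),4,None,(3,50,1e-4),5,0)[1].ravel()
for i in range(4):
    q=c[lab==i];r=cv2.minAreaRect(np.float32(q));print(np.round(cv2.boxPoints(r),4).tolist(),C[lab==i,2].mean())
# scene camera: wedge pixel & its mask heights
ib=b['pixels'];m=np.zeros(ib.shape[:2],np.uint8);r,g,bl=[ib[...,i].astype(int) for i in range(3)]
s=(slice(220,270),slice(105,182));m[s]=((r-bl>35)&(r<150))[s]
Pb=cloud(b);Q=Pb[m>0];t=(Q[:,:2]-[.4777,-.1138])@ax
for lo in np.arange(-.055,.055,.01): k=(t>lo)&(t<lo+.01);print(round(lo,3),k.sum(),np.median(Q[k,2]).round(4) if k.any() else None)
```

```text
slope [-0.06427893 -0.15143976  0.00945758] 0.0011424300276780743 707
-0.045 0.0153
-0.035 0.0142
-0.025 0.0131
-0.015 0.0111
-0.005 0.0095
0.005 0.0076
0.015 0.0062
0.025 0.0043
0.035 0.0034
[[0.44209998846054077, 0.09239999949932098], [0.5091000199317932, 0.07010000199079514], [0.5196999907493591, 0.10199999809265137], [0.4526999890804291, 0.12430000305175781]] 0.04200744219154456
[[0.6148999929428101, 0.03290000185370445], [0.6643999814987183, 0.015300000086426735], [0.6758000254631042, 0.04740000143647194], [0.6262999773025513, 0.06499999761581421]] 0.03937726185910124
[[0.5573999881744385, 0.1168999969959259], [0.5896999835968018, 0.10580000281333923], [0.6136999726295471, 0.1754000037908554], [0.5813000202178955, 0.18649999797344208]] 0.045089640019086316
[[0.5044000148773193, -0.03530000150203705], [0.5361999869346619, -0.04690000042319298], [0.5475000143051147, -0.01590000092983246], [0.5156999826431274, -0.00430000014603138]] 0.03212191486120386
-0.055 28 0.0166
-0.045 123 0.0158
-0.035 119 0.0138
-0.025 119 0.012
-0.015 113 0.0104
-0.005 111 0.0082
0.005 106 0.0066
0.015 103 0.0052
0.025 103 0.0036
0.035 95 0.0019
0.045 38 0.001
```

Thin edge faces the foot. The wedge axis is about 66.4° and the foot is 103 mm along it from the wedge centre and 8 mm to the right. That means about 86 mm of push. I'll turn the tool so that tool −x is the push direction, then travel.

```bash
python3 -m handwheel '[0,0,0,0,0,-0.0639,200, 0,0,0,0,0,-0.0639,200, 0,0,0,0,0,-0.0639,200, 0,0,0,0,0,-0.0639,200, 0,0,0,0,0,-0.0639,200, 0,0,0,0,0,-0.0639,200, 0,0,0,0,0,-0.0639,200, 0,0,0,0,0,-0.0639,200]'
python3 -m handwheel '[-1,-0.11,0,0,0,0,200, -1,-0.11,0,0,0,0,200, -1,-0.11,0,0,0,0,200, -1,-0.11,0,0,0,0,200, -1,-0.11,0,0,0,0,200, -1,-0.11,0,0,0,0,200, -1,-0.11,0,0,0,0,200, -1,-0.11,0,0,0,0,200]'
python3 -m handwheel '[-1,-0.11,0,0,0,0,200, -1,-0.11,0,0,0,0,200, -1,-0.11,0,0,0,0,200, -1,-0.11,0,0,0,0,200, -1,-0.11,0,0,0,0,200, -1,-0.11,0,0,0,0,200, -1,-0.11,0,0,0,0,200, 0,0,0,0,0,0,200]'
cat > t.py <<'E'
from h import *
from scipy.spatial.transform import Rotation as Ro
s=arm.state();R=Ro.from_rotvec(s['tool_rot']).as_matrix();p=np.array(s['position'])
print(s['time_s'],p.round(4),s['contact_force'],s['width'],'xang',np.degrees(np.arctan2(-R[1,0],-R[0,0])),'z',R[:,2].round(4))
print('to start (tool, full-scale):',(R.T@(np.array([.4465,-.1863,.007])-p)/.025).round(3))
E
python3 t.py
```

```text
time_s: 0.77
position: [0.2182, -0.5853, 0.2219]
tool_rot: [-1.728, 2.624, 0.002]
contact_force: [0.4, 0.6, -0.4]
width: 0.479
grip_force: 0.0
time_s: 1.43
position: [0.3186, -0.4097, 0.2221]
tool_rot: [1.721, -2.628, -0.001]
contact_force: [-0.2, -0.4, -0.3]
width: 0.215
grip_force: 0.0
time_s: 2.1
position: [0.4072, -0.2557, 0.2223]
tool_rot: [-1.726, 2.624, 0.001]
contact_force: [-0.2, -1.1, 0.5]
width: 0.217
grip_force: 0.0
2.1 [ 0.4072 -0.2557  0.2223] [-0.24474484 -1.07648124  0.48036092] 0.21748667232637783 xang 66.66373345081935 z [ 2.e-04  7.e-04 -1.e+00]
to start (tool, full-scale): [-3.167 -0.342  8.615]
```

```bash
python3 -m handwheel '[-0.8,-0.09,0,0,0,0,200, -0.8,-0.09,0,0,0,0,200, -0.8,-0.08,0,0,0,0,200, -0.77,-0.08,0,0,0,0,200, 0,0,1,0,0,0,200, 0,0,1,0,0,0,200, 0,0,1,0,0,0,200, 0,0,1,0,0,0,200]'
python3 -m handwheel '[0,0,1,0,0,0,200, 0,0,0.9,0,0,0,200, 0,0,0.7,0,0,0,200, 0,0,0.5,0,0,0,200, 0,0,0.3,0,0,0,200, 0,0,0,0,0,0,200, 0,0,0,0,0,0,200, 0,0,0,0,0,0,200]'
python3 t.py
python3 - <<'E'
from h import *
c=cam('scene');o=cv2.resize(c['pixels'][130:310,60:320],None,fx=3,fy=3,interpolation=cv2.INTER_CUBIC);cv2.imwrite('pics/d.png',o[:,:,::-1])
E
```

```text
time_s: 2.77
position: [0.4451, -0.1891, 0.1215]
tool_rot: [-1.721, 2.628, 0.0]
contact_force: [-0.2, -0.6, -0.6]
width: 0.215
grip_force: 0.0
time_s: 3.43
position: [0.4461, -0.1893, 0.0383]
tool_rot: [-1.721, 2.627, -0.002]
contact_force: [-0.1, 0.4, -0.3]
width: 0.217
grip_force: 0.0
3.4333 [ 0.4461 -0.1893  0.0383] [-0.10242937  0.37609375 -0.29064008] 0.21744186532991164 xang 66.45690936007446 z [ 1.6e-03 -3.0e-04 -1.0e+00]
to start (tool, full-scale): [-0.116  0.034  1.253]
```

View pics/d.png

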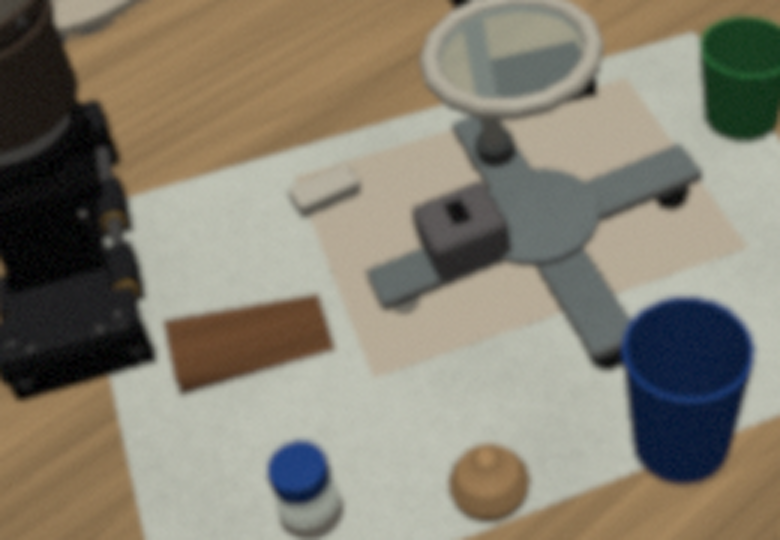

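The wedge's line, from heel (175,358) to thin edge (325,322), extends to the bare foot at (403,303), so they are aligned. I'll lower the fingers and push.

```bash
python3 -m handwheel '[0,0,0.6,0,0,0,200, 0,0,0.4,0,0,0,200, 0,0,0.23,0,0,0,200, 0,0,0,0,0,0,200, -0.2,0,0,0,0,0,200, -0.2,0,0,0,0,0,200, -0.2,0,0,0,0,0,200, 0,0,0,0,0,0,200]'
python3 t.py
python3 -m handwheel '[-0.15,0,0,0,0,0,200, -0.15,0,0,0,0,0,200, -0.15,0,0,0,0,0,200, -0.15,0,0,0,0,0,200, -0.15,0,0,0,0,0,200, -0.15,0,0,0,0,0,200, -0.15,0,0,0,0,0,200, -0.15,0,0,0,0,0,200]'
python3 t.py
```

```text
time_s: 4.15
position: [0.4525, -0.1745, 0.0074]
tool_rot: [-1.723, 2.626, -0.002]
contact_force: [0.0, 0.2, -0.6]
width: 0.214
grip_force: 0.0
4.15 [ 0.4525 -0.1745  0.0074] [ 0.03898339  0.19121974 -0.58405062] 0.21361878268251874 xang 66.53328188723077 z [ 1.8e-03 -1.0e-04 -1.0e+00]
to start (tool, full-scale): [0.527 0.032 0.017]
time_s: 4.82
position: [0.4635, -0.1475, 0.0068]
tool_rot: [1.721, -2.628, -0.0]
contact_force: [0.1, 0.5, -0.2]
width: 0.216
grip_force: 0.2
4.8167 [ 0.4635 -0.1475  0.0068] [ 0.13390152  0.49588296 -0.15643008] 0.21568769242879746 xang 66.45401156808764 z [-1.e-04 -0.e+00 -1.e+00]
to start (tool, full-scale): [ 1.696  0.003 -0.009]
```

```bash
python3 -m handwheel '[-0.15,0,0,0,0,0,200, -0.15,0,0,0,0,0,200, -0.15,0,0,0,0,0,200, -0.15,0,0,0,0,0,200, 0,0,0,0,0,0,200, 0,0,0,0,0,0,200, 0,0,0,0,0,0,200, 0,0,0,0,0,0,200]'
python3 - <<'E'
from h import *
c=cam('scene');save(c,'full_e.png');o=cv2.resize(c['pixels'][170:270,100:240],None,fx=5,fy=5,interpolation=cv2.INTER_CUBIC);cv2.imwrite('pics/e.png',o[:,:,::-1])
E
python3 t.py
```

```text
time_s: 5.48
position: [0.4693, -0.1341, 0.0068]
tool_rot: [1.721, -2.628, -0.0]
contact_force: [1.1, -0.3, 0.3]
width: 0.215
grip_force: 0.0
5.5333 [ 0.4693 -0.1342  0.0068] [0.62565483 0.30310095 0.53242288] 0.21465760346197926 xang 66.43627368391935 z [-1.e-04  0.e+00 -1.e+00]
to start (tool, full-scale): [ 2.276e+00  2.000e-03 -9.000e-03]
```

View pics/e.png

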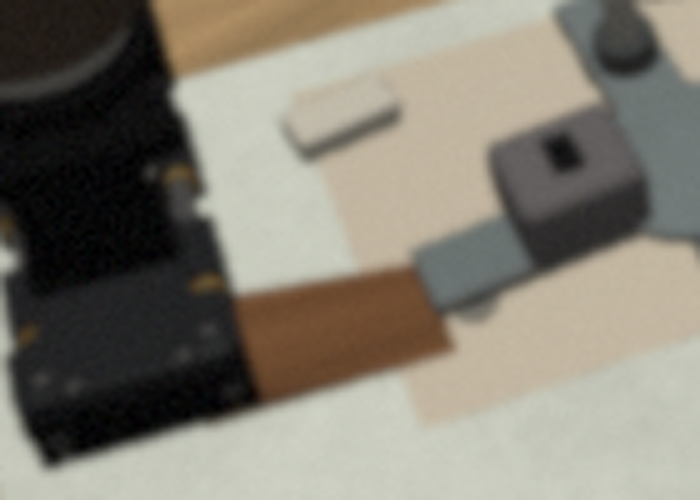

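The wedge's thin edge, with its near corner at (452,350), is just reaching the foot at (478,318), which lies inside its width. I'll keep pushing.

```bash
python3 -m handwheel '[-0.12,0,0,0,0,0,200, -0.12,0,0,0,0,0,200, -0.12,0,0,0,0,0,200, -0.12,0,0,0,0,0,200, -0.12,0,0,0,0,0,200, -0.12,0,0,0,0,0,200, -0.08,0,0,0,0,0,200, -0.08,0,0,0,0,0,200]'
python3 -m handwheel '[-0.06,0,0,0,0,0,200, -0.06,0,0,0,0,0,200, -0.06,0,0,0,0,0,200, -0.06,0,0,0,0,0,200, -0.06,0,0,0,0,0,200, -0.06,0,0,0,0,0,200, -0.06,0,0,0,0,0,200, -0.06,0,0,0,0,0,200]'
python3 - <<'E'
from h import *
c=cam('scene');o=cv2.resize(c['pixels'][130:270,110:310],None,fx=4,fy=4,interpolation=cv2.INTER_CUBIC);cv2.imwrite('pics/f.png',o[:,:,::-1])
a=cam('top');P=cloud(a);b=cloud(c)
r,g,bb=[a['pixels'][...,i].astype(int) for i in range(3)]
g0=(np.abs(r-bb)<28)&(P[...,2]>.025)&(P[...,2]<.056);z=np.zeros_like(g0);z[185:220,190:240]=1;g0&=z
C=P[g0];print(len(C),'opp bar z',C[:,2].mean(),C.mean(0));
ax=np.array([.328,.945]);t=(C[:,:2]-[.5589,.07])@ax
A=np.c_[t,np.ones(len(t))];print('tilt',np.linalg.lstsq(A,C[:,2],rcond=None)[0])
C0=np.load('bars.npy');t=(C0[:,:2]-[.5589,.07])@ax;k=t>.03;print('tilt0',np.linalg.lstsq(np.c_[t[k],t[k]*0+1],C0[k,2],rcond=None)[0])
E
python3 t.py
```

```text
time_s: 6.2
position: [0.478, -0.1137, 0.0068]
tool_rot: [1.721, -2.628, -0.0]
contact_force: [-0.7, -2.8, 1.5]
width: 0.22
grip_force: 1.7
time_s: 6.87
position: [0.483, -0.1027, 0.0068]
tool_rot: [-1.721, 2.628, 0.0]
contact_force: [-1.3, -2.3, -0.4]
width: 0.218
grip_force: 1.5
602 opp bar z 0.04092267823235784 [0.58755786 0.1534284  0.04092268]
tilt [0.01370535 0.03971332]
tilt0 [0.06657107 0.03965753]
6.9667 [ 0.4833 -0.1025  0.0068] [-0.65550553 -0.66587935  0.26903036] 0.21736607429205354 xang 66.46757825918988 z [ 7.e-04  3.e-04 -1.e+00]
to start (tool, full-scale): [ 3.662  0.013 -0.011]
```

View pics/f.png

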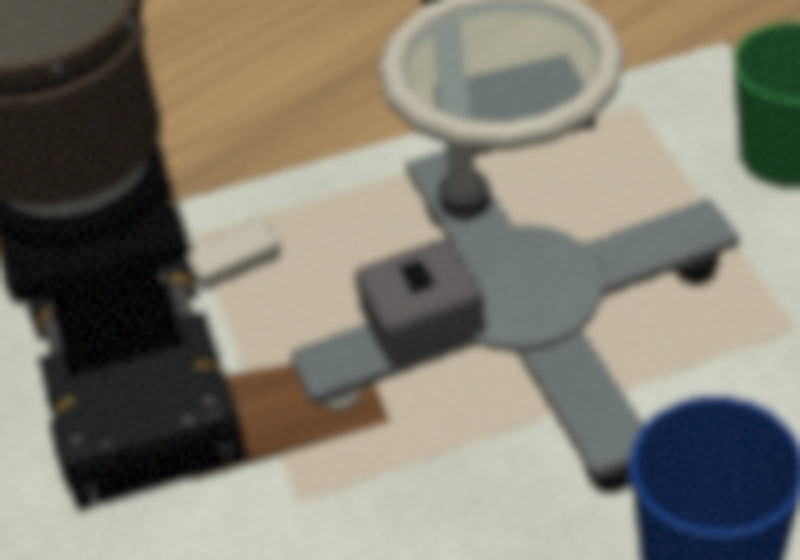

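The wedge is under the foot, seen at (343,400), and the lean is down from 0.067 to about 0.014. I'll creep on, watching the force.

```bash
cat > m.py <<'E'
from h import *
a=cam('top');P=cloud(a)
r,g,bb=[a['pixels'][...,i].astype(int) for i in range(3)]
g0=(np.abs(r-bb)<28)&(P[...,2]>.025)&(P[...,2]<.056);z=np.zeros_like(g0);z[185:220,190:240]=1;g0&=z
C=P[g0];t=(C[:,:2]-[.5589,.07])@np.array([.328,.945])
print('opp bar',C.mean(0).round(4),'tilt',np.linalg.lstsq(np.c_[t,t*0+1],C[:,2],rcond=None)[0].round(4))
E
python3 -m handwheel '[-0.04,0,0,0,0,0,200, -0.04,0,0,0,0,0,200, -0.04,0,0,0,0,0,200, -0.04,0,0,0,0,0,200, -0.04,0,0,0,0,0,200, -0.04,0,0,0,0,0,200, -0.04,0,0,0,0,0,200, -0.04,0,0,0,0,0,200]'
python3 m.py
python3 -m handwheel '[-0.02,0,0,0,0,0,200, -0.02,0,0,0,0,0,200, -0.02,0,0,0,0,0,200, -0.02,0,0,0,0,0,200, -0.02,0,0,0,0,0,200, -0.02,0,0,0,0,0,200, -0.02,0,0,0,0,0,200, -0.02,0,0,0,0,0,200]'
python3 m.py
```

```text
time_s: 7.63
position: [0.4862, -0.0955, 0.0068]
tool_rot: [1.721, -2.628, -0.0]
contact_force: [-0.7, -3.6, 0.4]
width: 0.216
grip_force: 1.4
opp bar [0.5881 0.1551 0.04  ] tilt [0.008  0.0393]
time_s: 8.35
position: [0.4876, -0.092, 0.0068]
tool_rot: [1.721, -2.628, -0.0]
contact_force: [-1.0, -3.4, 0.3]
width: 0.218
grip_force: 2.0
opp bar [0.5883 0.1558 0.0395] tilt [-0.0066  0.0401]
```

```bash
python3 -m handwheel '[-0.02,0,0,0,0,0,200, -0.02,0,0,0,0,0,200, -0.02,0,0,0,0,0,200, -0.02,0,0,0,0,0,200, 0,0,0,0,0,0,200, 0,0,0,0,0,0,200, 0,0,0,0,0,0,200, 0,0,0,0,0,0,200]'
python3 m.py
python3 -m handwheel '[-0.02,0,0,0,0,0,200, -0.02,0,0,0,0,0,200, -0.02,0,0,0,0,0,200, -0.02,0,0,0,0,0,200, -0.02,0,0,0,0,0,200, -0.02,0,0,0,0,0,200, -0.02,0,0,0,0,0,200, -0.02,0,0,0,0,0,200]'; python3 m.py
```

```text
time_s: 9.07
position: [0.4881, -0.0903, 0.0068]
tool_rot: [1.721, -2.627, -0.001]
contact_force: [-1.9, -4.7, 1.9]
width: 0.214
grip_force: 2.5
opp bar [0.5884 0.156  0.0394] tilt [-0.0017  0.0396]
time_s: 9.78
position: [0.4889, -0.0873, 0.0068]
tool_rot: [1.719, -2.626, -0.001]
contact_force: [-3.6, -7.8, 3.0]
width: 0.216
grip_force: 4.4
opp bar [0.5885 0.1564 0.0395] tilt [-0.0109  0.0405]
```

The force rose to about 8.6 N and the bar is level, so the opposite foot is bearing. I'll draw back and check.

```bash
python3 -m handwheel '[0.05,0,0,0,0,0,200, 0.1,0,0,0,0,0,200, 0.3,0,0,0,0,0,200, 0.6,0,0,0,0,0,200, 1,0,0,0,0,0,200, 1,0,0,0,0,0,200, 1,0,-0.5,0,0,0,200, 0,0,-1,0,0,0,200]'
python3 -m handwheel '[1,0,-1,0,0,0,200, 1,0,-1,0,0,0,200, 1,0,-1,0,0,0,200, 1,0,-1,0,0,0,200, 1,0,-1,0,0,0,200, 1,0,0,0,0,0,200, 0,0,0,0,0,0,200, 0,0,0,0,0,0,200]'
python3 m.py
python3 - <<'E'
from h import *
for _ in range(3): a=cam('top')
P=cloud(a);im=a['pixels'];save(a,'fin.png')
r,g,bb=[im[...,i].astype(int) for i in range(3)]
g0=(np.abs(r-bb)<28)&(P[...,2]>.025)&(P[...,2]<.056);z=np.zeros_like(g0);z[145:285,190:330]=1;g0&=z
C=P[g0];lab=cv2.kmeans(np.float32(C[:,:2]),4,None,(3,50,1e-4),5,0)[1].ravel()
for i in range(4): print(np.round(cv2.boxPoints(cv2.minAreaRect(np.float32(C[lab==i,:2]))),4).tolist(),C[lab==i,2].mean())
A=np.c_[C[:,:2]-C[:,:2].mean(0),np.ones(len(C))];print('plane',np.linalg.lstsq(A,C[:,2],rcond=None)[0])
C=np.load('bars.npy');A=np.c_[C[:,:2]-C[:,:2].mean(0),np.ones(len(C))];print('plane0',np.linalg.lstsq(A,C[:,2],rcond=None)[0])
c=cam('scene');o=cv2.resize(c['pixels'][130:270,110:310],None,fx=4,fy=4,interpolation=cv2.INTER_CUBIC);cv2.imwrite('pics/g.png',o[:,:,::-1])
E
```

```text
time_s: 10.5
position: [0.4459, -0.1812, 0.0422]
tool_rot: [1.713, -2.627, -0.008]
contact_force: [0.8, -0.3, 0.3]
width: 0.22
grip_force: 0.0
time_s: 11.17
position: [0.3896, -0.3176, 0.1697]
tool_rot: [-1.717, 2.629, -0.002]
contact_force: [-0.5, -0.7, 0.4]
width: 0.219
grip_force: 0.0
opp bar [0.5884 0.1562 0.0395] tilt [-0.005  0.04 ]
[[0.44290000200271606, 0.09470000118017197], [0.5037000179290771, 0.07440000027418137], [0.5142999887466431, 0.1062999963760376], [0.4535999894142151, 0.1265999972820282]] 0.040339817306812076
[[0.6229000091552734, 0.03290000185370445], [0.6658999919891357, 0.018400000408291817], [0.6765999794006348, 0.05040000006556511], [0.6335999965667725, 0.06480000168085098]] 0.039793667480574925
[[0.5625, 0.13199999928474426], [0.5946999788284302, 0.120899997651577], [0.6144000291824341, 0.17800000309944153], [0.5821999907493591, 0.1890999972820282]] 0.0395169383992291
[[0.5059000253677368, -0.03669999912381172], [0.5418999791145325, -0.04360000044107437], [0.5529999732971191, 0.014000000432133675], [0.5170000195503235, 0.020899999886751175]] 0.03985820498333748
plane [-0.00177496 -0.00122644  0.03981868]
plane0 [0.01331311 0.06835956 0.04098231]
```

View pics/g.png

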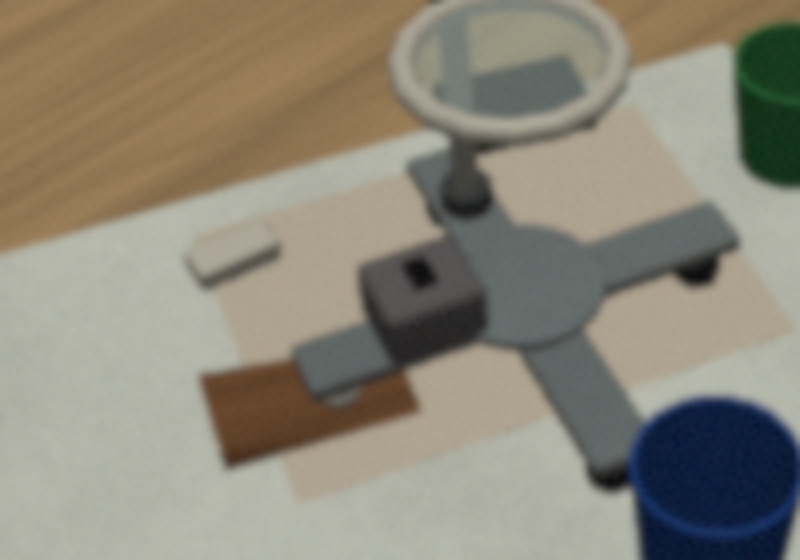

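The wedge sits under the foot, seen at (343,393), and the fingers are clear. The base plane is level within about 0.002 rad and the stand moved only about 2 mm, so I'm handing in.

```bash
python3 -c "
from plant import arm
print(arm.job_done())"
```

```text
the job is handed in; nothing more can be done
None
```

I pushed the wedge under the bare foot and handed the job in at about 12 s; by camera the magnifier is level to about 0.002 rad, moved about 2 mm, and the fingers are clear, but the hand-in returned no verdict.

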